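# Push the bench block home into the corner stop

### The job

Push the square steel bench block across the tray into the inside corner of the L-shaped metal stop, until it sits square with two of its sides flat against both bars. Only push it along the surface with the fingers: do not lift or tip it, and leave the spool, bottle, pliers and tweezers where they are.

Things in the scene. Friction and masses are not known exactly. Their poses are not given: they have to be found in the camera images.
- bench_block: Loose square block of bare grey steel, 75 x 75 mm, 22 mm high, about 0.65 to 1 kg, flat on the tray floor (z = 0). Origin at the centre of its underside; x and y at right angles to its sides, z up; all four sides alike, at the start up to 0.35 rad out of line with the bars. It slides under a push of about 3 to 8 N at mid-side.
- corner_stop: Fixed L stop of two bare aluminium bars, 16 mm wide and high, on the tray floor. Origin: inside corner, at floor level. x points ahead and right, away from the robot, into the back bar (inner face x = 0, from y = 0 to -185 mm); y points left into the side bar (inner face y = 0, from x = 0 to -100 mm). The block starts in the open quarter (x, y negative); home, its centre is at x = y = -37.5 mm.
- solder_spool: Grey and copper wire spool standing on end, 52 mm across, 28 mm high, left of the side bar. Origin at the centre of its underside. Leave alone.
- oil_bottle: Small upright bottle with a red cap, 32 mm across, 60 mm high, beyond the back bar. Origin at the centre of its underside. Leave alone.
- pliers_teal: Pliers with teal handles lying flat, 149 mm long along their own y, 36 mm wide, 12 mm high, at the near left. Origin at the centre of the underside. Leave alone.
- tweezers: Steel tweezers lying flat, 140 mm long along their own y, 15 mm wide, 10 mm high, beyond the back bar. Origin at the centre of the underside. Leave alone.

How it is judged (in metres and radians):
At the end, for the whole second after the job is handed in: The block lies flat and still in the inside corner of the stop, its centre within 3 mm of fully home along both bars and its sides square to the bars within 0.04 rad (x of bench_block in the frame of corner_stop between -0.0405 and -0.035 m and y of bench_block in the frame of corner_stop between -0.0405 and -0.035 m and (angle between the x axis of bench_block and the x axis of corner_stop, either way round below 0.04 rad or angle between the x axis of bench_block and the y axis of corner_stop, either way round below 0.04 rad) and height (world z) of bench_block below 0.003 m and angle between bench_block's own z axis and vertical below 0.04 rad and linear speed of bench_block below 0.01 m/s); the robot touches nothing.
It fails at once if the block is lifted off the tray or tipped (more than 6 mm or 0.1 rad) (height (world z) of bench_block above 0.006 m or angle between bench_block's own z axis and vertical above 0.1 rad).
It fails at once if the spool, bottle, pliers or tweezers are moved more than 12 mm (distance of any of solder_spool, oil_bottle, pliers_teal, tweezers from where it was at the start of the episode above 0.012 m).
It also fails if it takes over 56 s, if anything falls off the work surface, if the arm or the gripper's body presses on something with over 40 N, if the wrist force passes 120 N, or if a joint passes its speed limit or range.

### The arm

A 7-joint arm with a two-finger parallel gripper is mounted at the origin on a cart in front of the work surface, level with it; the furniture and walls round the work are solid. World frame = base frame: x ahead of the robot, y to its left, z up, the work surface at z = 0. Lengths are in mm, angles in rad, forces in N, time in s.
With the tool pointing down it reaches from about 400 to 875 mm from the base axis. Payload 4.4 kg.
Tool frame: the origin (TCP) lies at the very end of the fingers, on their centre line; the grasp point (between the pads) lies 19 mm behind it; z points along the fingers, y is the direction in which the jaws open and shut (so a half turn about z gives the same grasp; the last joint's range is limited). The gripper opens to 85 mm and grips with 20 to 120 N. Pads are 22 mm wide; open, the fingers measure 114 mm over their backs; the gripper's body (76 mm by 85 mm) begins 54 mm behind the grasp point. The pads swing forward as they close: fully open they stand 13 mm farther back than shut.
Start: joints at [1.267, 0.628, 0.038, 1.517, -0.027, 0.996, -0.02], TCP at [153.145, -631.716, 231.313] pointing down, gripper open.
Joint ranges: [-3.06, 3.06], [-0.37, 2.12], [-1.25, 1.32], [0.18, 2.47], [-1.1, 4.24], [0.23, 1.98], [-2.94, 2.94]. Speed limits (rad/s): [2.57, 2.57, 3.14, 3.14, 3.14, 3.14, 3.14].

### API

Orientations are given as [roll, pitch, yaw] about the fixed x, y, z axes, in that order (R = Rz(yaw) Ry(pitch) Rx(roll)).
In Python, from cell import read_state, get_image, finish_job gives the robot as it stands.
- The arm moves only by the tool carry_out, never from a script. Its argument "series" is a list that holds one entry, the list of rows, each a list of 7 numbers: the shift along the tool's x, y, z in cm, then the turn, a rotation vector about the tool's x, y, z in rad, then the finger opening in cm, from 0 to 8.54. In form: [[[x, y, z, wx, wy, wz, grip], ...]]. A call has 1 to 5 rows; each row is the pose to reach, as a shift and turn from the pose commanded when the call began, along the tool's axes at that moment; what a row does not reach only later rows make up. A row lasts 1/12 s, in which the tool goes at most 41.7 mm and 7.16 degrees, less where a joint would pass 70% of its speed; a pose out of reach is approached as far as the arm can. A call with a gripper value outside its range is refused whole. The fingers move at their own pace and stop on an object; the grip force is fixed at half the most. Time passes only in rows, so rows that repeat a pose let the fingers close. It gives the time, the measured TCP pose, the force and the opening at its end, in the units of the state.
- read_state(): the state, without advancing time (a new reading comes with each control period).
- get_image(name): name is "scene" or "side" or "wrist"; returns a dict with "img" (420x560x3 uint8, blue, green, red), "z_map" (420x560 float32, mm along the optical axis (not along the pixel's ray), 0 where there is no reading), "mtx" (3x3 intrinsics, pixels), "T" (4x4, takes a point from camera to world coordinates); the wrist camera has in their place "T_tool_cam" (4x4, takes a point from camera to tool coordinates, whose origin is the TCP and whose axes are the flange's). Camera axes: x right, y down, z forward; pixel columns grow to the right and rows downward; lengths in mm; the calibration is good to about 2 mm. A picture is of the moment at which its call begins: read the wrist's pose just before it.
- finish_job(): hands the job in, once; it reports no verdict.
The state is a dict: "clock": time; "qpos": joint angles; "qd": joint speeds; "tau": joint torques, N m; "eef_pos": TCP position; "tool_rot": TCP orientation; "force": force on the tool from outside, world axes, zero at the start; "torque": the same for the moment, N m; "width": finger opening in mm.
Only numpy, scipy, OpenCV 4.12 (cv2) and the standard library are available. Lean on these libraries where they do the work, as an engineer would, in place of code of your own. Each camera call takes 0.05 s, during which the arm holds its last target.

## Working session

There is one attempt and no reset: what is moved stays moved. The work goes in short steps, Python scripts to look and compute and a tool call to move; the robot and the scene stay as the last step left them, time stands still between calls to the robot, and variables do not carry over. Pictures are saved under pics/ and viewed, and the job is handed in when it is done.

Besides the shell and the picture viewer there is one more tool, called after "Emit:" as a command line: name --argument value ..., lists and objects as JSON in quotes. carry_out: Moves the arm, as the interface text tells. Its arguments: {"type":"object","properties":{"series":{"type":"array","items":{"type":"array","items":{"type":"array","items":{"type":"number"}}}}},"required":["series"]}

```bash
ls; mkdir -p pics
python3 - <<'E'
from cell import *
import cv2,numpy as np
s=read_state(); print(s)
for n in ["scene","side"]:
    d=get_image(n); cv2.imwrite(f"pics/{n}0.png",d["img"]); np.savez(f"/tmp/{n}0.npz",**{k:v for k,v in d.items()}); print(n,d["mtx"],d["T"])
E
```

```text
pics
{'clock': 0.0, 'qpos': array([ 1.26719676,  0.62936657,  0.03844387,  1.51839817, -0.0269856 ,
        0.99630326, -0.02002303]), 'qd': array([ 0.00081252, -0.00047621,  0.00129792, -0.00017444,  0.00058335,
        0.00060966,  0.00025433]), 'tau': array([-9.65282015e-04, -5.63404584e+01,  1.22634921e+00, -1.93443203e+01,
        1.11888262e-02,  1.05634847e-02,  1.13827326e-05]), 'eef_pos': array([ 152.98682969, -631.07502468,  230.3662439 ]), 'tool_rot': array([-3.13963586e+00,  4.08807528e-05,  2.37782185e-01]), 'force': array([-0.76417822,  0.24761352,  0.34113463]), 'torque': array([-0.01303757,  0.01480252,  0.00684755]), 'width': 85.43329959665947}
scene [[404.03467861   0.         279.95456497]
 [  0.         404.03467861 209.68368021]
 [  0.           0.           1.        ]] [[ 7.28590367e-01 -3.98201459e-01  5.57307523e-01  6.99333829e+01]
 [-6.84881918e-01 -4.34975988e-01  5.84579036e-01 -4.40227267e+02]
 [ 9.63516534e-03 -8.07608499e-01 -5.89640294e-01  5.50098252e+02]
 [ 0.00000000e+00  0.00000000e+00  0.00000000e+00  1.00000000e+00]]
side [[418.0517433    0.         278.67751594]
 [  0.         418.0517433  200.18679143]
 [  0.           0.           1.        ]] [[ 8.10955451e-01 -2.71625911e-01  5.18237996e-01  9.77290150e+01]
 [-5.85101057e-01 -3.80751452e-01  7.16020311e-01 -5.58383605e+02]
 [ 2.83020025e-03 -8.83882173e-01 -4.67701073e-01  4.39297738e+02]
 [ 0.00000000e+00  0.00000000e+00  0.00000000e+00  1.00000000e+00]]
```

View pics/scene0.png

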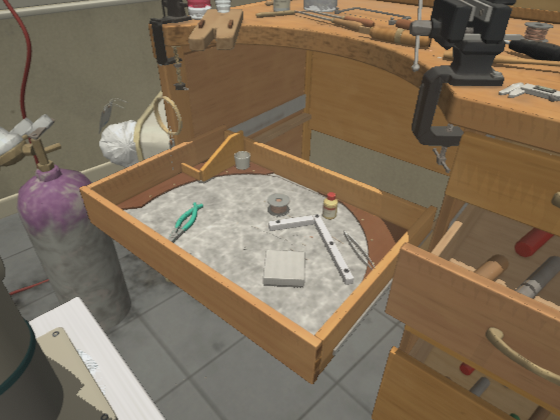

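View pics/side0.png

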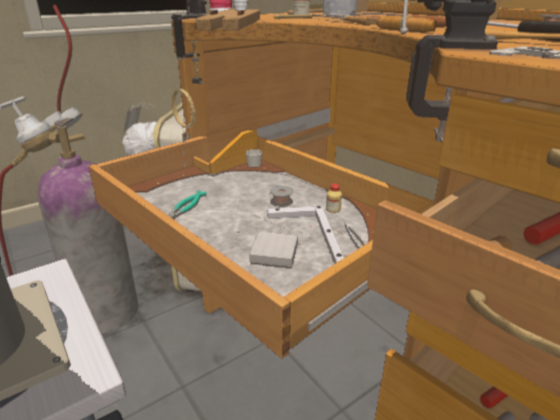

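The scene view shows the block at about (285,268) and the stop corner at about (318,217), with bar ends near (270,226) and (348,278). Next I crop in and measure.

```bash
cat > h.py <<'E'
import numpy as np,cv2
def load(n):
    return dict(np.load(f"/tmp/{n}.npz"))
def ray(d,uv,z):
    uv=np.atleast_2d(np.array(uv,float)); K=d["mtx"];T=d["T"]
    r=np.c_[(uv-[K[0,2],K[1,2]])/[K[0,0],K[1,1]],np.ones(len(uv))]@T[:3,:3].T
    return T[:3,3]+r*((z-T[2,3])/r[:,2])[:,None]
def cloud(d):
    h,w=d["z_map"].shape; v,u=np.mgrid[:h,:w]; K=d["mtx"];z=d["z_map"]
    p=np.stack([(u-K[0,2])/K[0,0]*z,(v-K[1,2])/K[1,1]*z,z],-1)
    return p@d["T"][:3,:3].T+d["T"][:3,3]
E
python3 - <<'E'
from h import *
for n,(x0,y0,x1,y1) in dict(scene0=(240,180,400,300),side0=(230,175,390,295)).items():
    d=load(n); c=d["img"][y0:y1,x0:x1]; cv2.imwrite(f"pics/{n}c.png",cv2.resize(c,None,fx=5,fy=5,interpolation=cv2.INTER_CUBIC))
    P=cloud(d)
    z=P[...,2]; m=(z>-15)&(z<80)
    if n=="scene0":
        for uv in [(285,275),(230,240),(285,260),(330,245),(295,223),(318,217),(200,255),(320,345),(150,168),(380,190)]: print(uv,P[uv[1],uv[0]].round(1))
    else:
        for uv in [(273,245),(230,230),(327,230),(295,212)]: print(uv,P[uv[1],uv[0]].round(1))
    hm=np.clip((z+10)*5,0,255).astype(np.uint8)[y0:y1,x0:x1]
    cv2.imwrite(f"pics/{n}h.png",cv2.resize(hm,None,fx=5,fy=5,interpolation=0))
E
```

```text
(285, 275) [437.1 -70.4  23.5]
(230, 240) [438.7  96.6   0.8]
(285, 260) [464.1 -42.2  23.7]
(330, 245) [564.9 -67.2  17.7]
(295, 223) [567.9  34.6  13.3]
(318, 217) [617.3  12.9  16.4]
(200, 255) [366.8 100.6   0.6]
(320, 345) [ 346.7 -233.2   70.8]
(150, 168) [  69.9 -440.2  550.1]
(380, 190) [740.1 -54.1  65.1]
(273, 245) [453.5 -50.1  20.8]
(230, 230) [433.3  69.7  -1.3]
(327, 230) [568.2 -65.2  18.2]
(295, 212) [567.8  33.2  12.3]
```

View pics/scene0c.png

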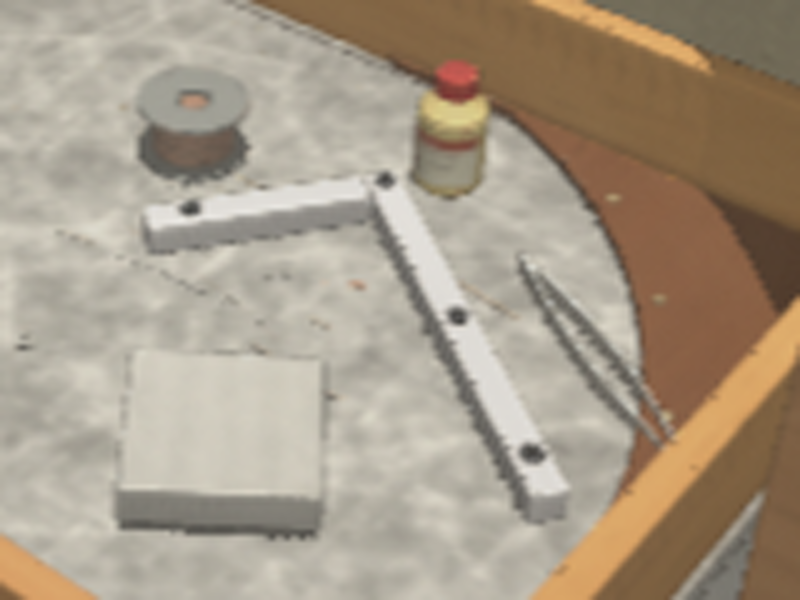

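View pics/scene0h.png

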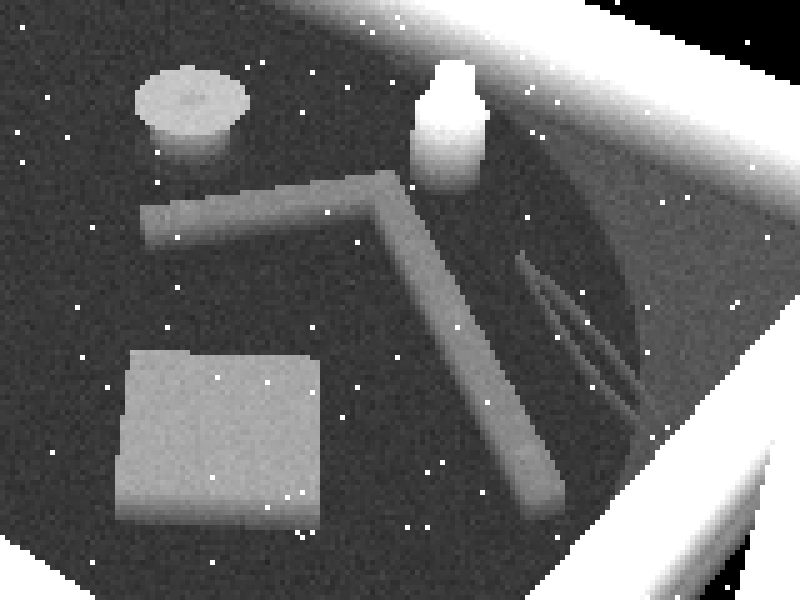

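View pics/side0c.png

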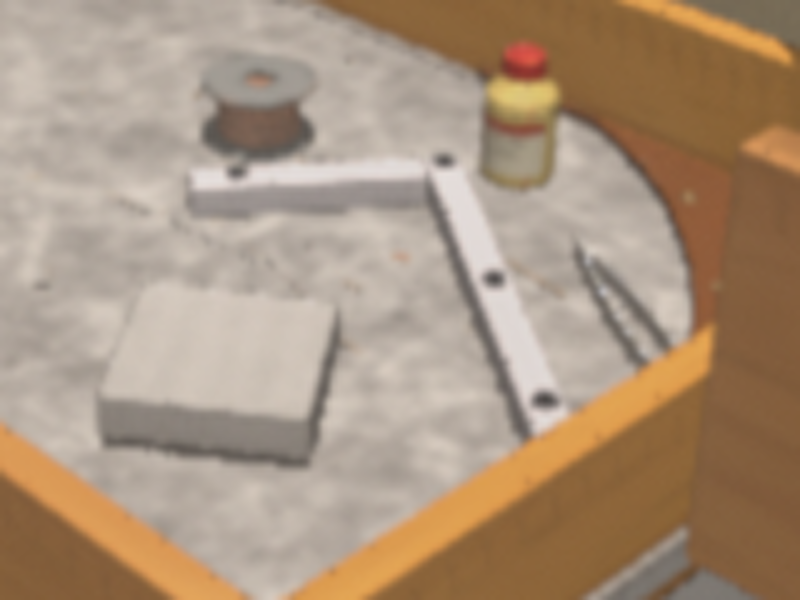

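```bash
cat >> h.py <<'E'
def pixmask(d,zlo,zhi,xy0,xy1):
    P=cloud(d); m=(P[...,2]>zlo)&(P[...,2]<zhi)
    m&=(P[...,:2]>xy0).all(-1)&(P[...,:2]<xy1).all(-1)
    m=cv2.medianBlur(m.astype(np.uint8)*255,3)
    return m
def biggest(m):
    c=cv2.findContours(m,cv2.RETR_EXTERNAL,cv2.CHAIN_APPROX_NONE)[0]
    return max(c,key=cv2.contourArea)[:,0,:].astype(float)
def block(d,xy0=(390,-130),xy1=(535,20)):
    m=pixmask(d,19.5,28,xy0,xy1)
    c=biggest(m); p=ray(d,c,22.)[:,:2]
    return cv2.minAreaRect(p.astype(np.float32)),p
E
python3 - <<'E'
from h import *
for n in ["scene0","side0"]:
    d=load(n); r,p=block(d); print(n,"block",r)
    m=pixmask(d,13,24,(500,-190),(700,120))
    lab=biggest(m); q=ray(d,lab,16.)[:,:2]
    P=cloud(d); mm=(m>0)&(abs(P[...,2]-16)<2.5)
    # split using raw top pixels
    v,u=np.nonzero(mm); q=ray(d,np.c_[u,v],16.)[:,:2]
    print("bar extents",q.min(0),q.max(0))
    for k in range(3):pass
    np.save(f"/tmp/{n}q.npy",q)
    # walls
    w=(P[...,2]>60)&(P[...,2]<85); 
    Q=P[w]; 
    for y in range(-240,260,60):
        s=Q[(abs(Q[:,1]-y)<8)&(Q[:,0]<900)]
        if len(s): 
            near=s[s[:,0]<500]; far=s[s[:,0]>560]
            print(y, near[:,0].min().round() if len(near) else None,near[:,0].max().round() if len(near) else None, far[:,0].min().round() if len(far) else None,near[:,2].max() if len(near) else None)
E
```

```text
scene0 block ((455.2382507324219, -47.298240661621094), (78.18511962890625, 73.37727355957031), 43.91727828979492)
bar extents [ 514.95941278 -187.75972421] [701.3292165  113.34005466]
-240 336.0 357.0 632.0 78.82655125960702
-180 327.0 344.0 575.0 79.58989783561486
-120 319.0 336.0 732.0 80.12071181634883
-60 6.0 327.0 726.0 84.94511300356112
0 64.0 320.0 649.0 81.72284162619326
60 295.0 311.0 711.0 80.11873359294174
120 286.0 304.0 703.0 78.99676410247241
180 279.0 295.0 693.0 79.1286247975604
240 271.0 287.0 687.0 79.81325119774834
side0 block ((454.33648681640625, -51.71077346801758), (77.41600036621094, 74.89965057373047), 44.58346939086914)
bar extents [ 516.78738189 -148.06463284] [662.94433384 111.67095107]
-240 335.0 366.0 836.0 76.33427495620401
-180 327.0 344.0 676.0 77.38115966337278
-120 319.0 336.0 733.0 77.25012308018341
-60 311.0 328.0 726.0 76.80042543701927
0 64.0 321.0 717.0 82.01071163591376
60 295.0 312.0 710.0 77.12067276031678
120 287.0 303.0 701.0 77.52126160326384
180 279.0 295.0 693.0 76.8311053070534
240 271.0 288.0 686.0 77.3300780784997
```

```bash
cat >> h.py <<'E'
def stop(d):
    m=pixmask(d,13.5,19,(480,-190),(720,120))
    c=np.zeros_like(m); n,l,st,_=cv2.connectedComponentsWithStats(m)
    k=1+np.argmax(st[1:,4]); v,u=np.nonzero(l==k)
    return ray(d,np.c_[u,v],16.)[:,:2]
E
python3 - <<'E'
from h import *
for n in ["scene0","side0"]:
    d=load(n); q=stop(d)
    # rough corner = max x point ; ends
    L=q[np.argmax(q[:,1])]; R=q[np.argmin(q[:,1])]; C=q[np.argmax(q[:,0])]
    print(n,"L,R,C",L,R,C)
    a=np.c_[[L,R,C]].astype(np.float32)
    # split along bisector through C
    for E_,nm in ((L,"side"),(R,"back")):
        dr=(E_-C)/np.linalg.norm(E_-C); t=(q-C)@dr; s=(q-C)@np.array([-dr[1],dr[0]])
        w=q[(t>30)&(abs(s)<25)&(t<np.linalg.norm(E_-C)-8)]
        vx,vy,x0,y0=cv2.fitLine(w.astype(np.float32),cv2.DIST_HUBER,0,.01,.01).ravel()
        s=(w-[x0,y0])@np.array([-vy,vx]); print(nm,np.degrees(np.arctan2(vy,vx)),(x0,y0),"width",np.percentile(s,[2,98]))
        if nm=="side":A=(np.array([vx,vy]),np.array([x0,y0]))
        else:B=(np.array([vx,vy]),np.array([x0,y0]))
    k=np.linalg.solve(np.c_[A[0],-B[0]],B[1]-A[1]); print("centerline crossing",A[1]+k[0]*A[0])
E
```

```text
scene0 L,R,C [528.93706054  75.07486467] [ 525.58823293 -152.27791609] [623.02592622  18.13061071]
side -26.594444 (np.float32(562.6142), np.float32(45.43381)) width [-8.99087706  9.26193012]
back 60.745323 (np.float32(561.6864), np.float32(-78.65947)) width [-8.37002876  7.79118103]
centerline crossing [616.17535  18.61889]
side0 L,R,C [527.41324159  69.54658451] [ 519.55295281 -148.06463284] [622.42150323  17.72730235]
side -29.425453 (np.float32(561.7882), np.float32(42.78122)) width [-8.34109501  8.07280618]
back 60.770832 (np.float32(561.14685), np.float32(-81.43475)) width [-7.29701715  7.4410379 ]
centerline crossing [614.1314    13.256706]
```

Averaging both views, the stop's x axis is at -29.3°, with the inside corner at about (604, 12). The block is at (455,-49) and sits about 16.5° clockwise of square. That puts it near (-100,-126) in the stop frame.

The plan is to push with two fingers along the stop's y, then x, then y again, and finish with a nudge in x. First I bring the arm across high up.

Emit:
carry_out --series '[[[2.5,-2.9,0,0,0,0,3],[5,-5.8,0,0,0,0,3],[7.5,-8.7,0,0,0,0,3],[10,-11.6,0,0,0,0,3],[12.5,-14.5,0,0,0,0,3]]]'

```text
clock: 0.52
eef_pos: [240.8, -459.4, 231.0]
tool_rot: [-3.141, 0.0, 0.237]
force: [0.2, 0.7, -0.6]
width: 30.1
```

Emit:
carry_out --series '[[[2.5,-2.9,0,0,0,0,3],[5,-5.8,0,0,0,0,3],[7.5,-8.7,0,0,0,0,3],[10,-11.6,0,0,0,0,3],[12.5,-14.5,0,0,0,0,3]]]'

```text
clock: 0.93
eef_pos: [328.1, -289.2, 231.3]
tool_rot: [-3.141, 0.0, 0.238]
force: [1.3, 0.3, 0.6]
width: 30.0
```

Emit:
carry_out --series '[[[2.6,-3,0,0,0,0,3],[5.2,-6,0,0,0,0,3],[7.8,-9,0,0,0,0,3],[10.4,-12,0,0,0,0,3],[13,-15,0,0,0,0,3]]]'

```text
clock: 1.35
eef_pos: [419.1, -112.7, 231.3]
tool_rot: [3.142, 0.0, 0.238]
force: [0.9, -1.3, 0.1]
width: 30.1
```

Emit:
carry_out --series '[[[0,0,1,0,0,-0.12,3],[0,0,2,0,0,-0.24,3],[0,0,3,0,0,-0.36,3],[0,0,4,0,0,-0.48,3],[0,0,5,0,0,-0.6,3]]]'

```text
clock: 1.77
eef_pos: [418.7, -114.3, 180.7]
tool_rot: [-3.141, 0.0, 0.844]
force: [0.2, -1.0, -0.8]
width: 30.3
```

Emit:
carry_out --series '[[[0,0,0,0,0,-0.11,3],[0,0,0,0,0,-0.22,3],[0,0,0,0,0,-0.22,3]]]'

```text
clock: 2.02
eef_pos: [418.5, -114.6, 180.9]
tool_rot: [-3.14, -0.0, 1.06]
force: [-0.1, 0.2, -0.4]
width: 29.9
```

Run:
```python
from cell import *
import cv2,numpy as np
s=read_state(); d=get_image("wrist"); cv2.imwrite("pics/w1.png",d["img"]); print(s["eef_pos"],s["tool_rot"],d["T_tool_cam"].round(3))
np.savez("/tmp/w1.npz",pos=s["eef_pos"],rot=s["tool_rot"],**d)
d=get_image("scene"); cv2.imwrite("pics/scene1.png",d["img"])
```

```text
[ 418.48344751 -114.55154532  180.92209312] [-3.14049867e+00 -1.07970941e-04  1.06042524e+00] [[ 0.00000e+00 -9.58000e-01 -2.87000e-01  7.40060e+01]
 [ 1.00000e+00 -0.00000e+00  1.00000e-03  1.44000e+00]
 [-1.00000e-03 -2.87000e-01  9.58000e-01 -1.42571e+02]
 [ 0.00000e+00  0.00000e+00  0.00000e+00  1.00000e+00]]
```

View pics/w1.png

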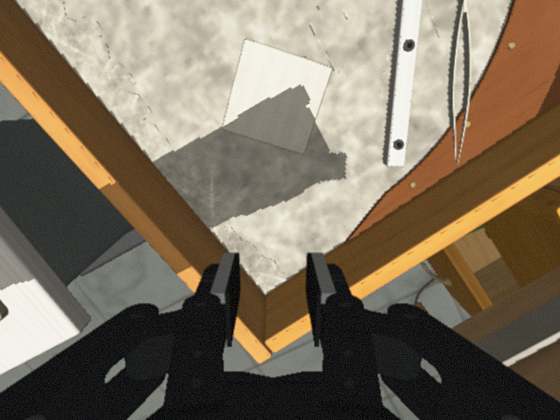

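View pics/scene1.png

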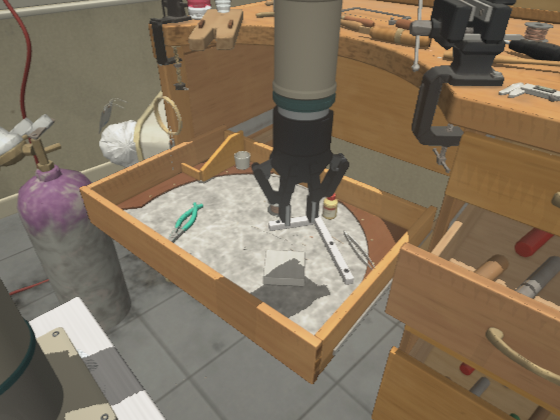

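The wrist view shows the block at about (277,97) with corners (247,38), (333,68), (305,154) and (222,126). The back bar runs nearly vertical at u≈400, so the tool is aligned with it. I measure from this picture as a cross-check.

```bash
cat >> h.py <<'E'
from scipy.spatial.transform import Rotation as Rot
def wr(n):
    d=load(n); T=np.eye(4); T[:3,:3]=Rot.from_euler("xyz",d["rot"]).as_matrix(); T[:3,3]=d["pos"]
    d["T"]=T@d["T_tool_cam"]; return d
E
python3 - <<'E'
from h import *
d=wr("w1"); P=cloud(d)
print(P[60,280],P[60,402],P[40,200])
z0=np.median(P[20:60,140:200,2]);print("floor",z0)
r,p=block(d,(380,-140),(540,30)); print(r)
g=pixmask(d,13,20,(500,-200),(640,40)); v,u=np.nonzero(g); k=(u>380)&(u<425)&(v<150); q=ray(d,np.c_[u,v][k],16.)[:,:2]
vx,vy,x,y=cv2.fitLine(q.astype(np.float32),cv2.DIST_HUBER,0,.01,.01).ravel(); print(np.degrees(np.arctan2(vy,vx)),x,y)
s=(q-[x,y])@np.array([-vy,vx]);print(np.percentile(s,[2,98]), "ex coord of centreline",x*.8725-y*.4886)
E
```

```text
[477.44605134 -24.44367904  22.89843333] [565.75948497 -73.00749539  16.00791598] [427.16698755  24.52366004   1.35619077]
floor -0.21021774981872454
((459.4320373535156, -48.45145034790039), (74.56485748291016, 74.65597534179688), 43.76418685913086)
60.82173 562.652 -84.08055
[-7.75102074  7.8014692 ] ex coord of centreline 531.9956
```

The wrist view agrees: the block is at (-99.5,-126) in the stop frame and 17° clockwise of square. I lower behind its -y side.

Emit:
carry_out --series '[[[0,0,3,0,0,0,3],[0,0,6,0,0,0,3],[0,0,9,0,0,0,3],[0,0,12,0,0,0,3],[0,0,14,0,0,0,3]]]'

```text
clock: 2.53
eef_pos: [417.6, -114.5, 39.9]
tool_rot: [-3.139, 0.003, 1.055]
force: [2.5, 2.2, 0.5]
width: 30.0
```

Emit:
carry_out --series '[[[0,0,1,0,0,0,3],[0,0,2,0,0,0,3],[0,0,3,0,0,0,3],[0,0,3.5,0,0,0,3],[0,0,3.5,0,0,0,3]]]'

```text
clock: 2.95
eef_pos: [418.3, -114.8, 5.8]
tool_rot: [-3.14, 0.001, 1.055]
force: [-0.4, -0.2, -0.0]
width: 29.8
```

Run:
```python
from cell import *
import cv2,numpy as np
s=read_state(); print(s["eef_pos"],s["force"])
a=get_image("side")["img"][150:330,200:400]
cv2.imwrite("pics/s2.png",cv2.resize(a,None,fx=3.3,fy=3.3))
```

```text
[ 418.29161357 -114.81751994    5.82843012] [-0.37797095 -0.18401725 -0.008824  ]
```

View pics/s2.png

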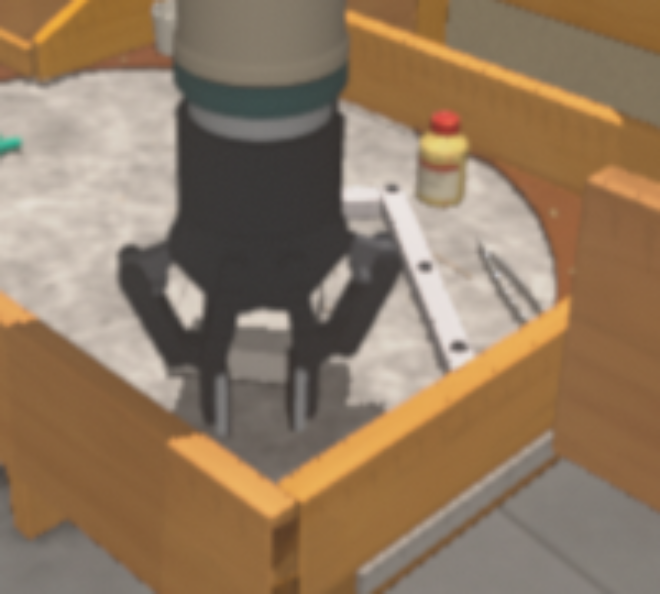

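The side view shows both fingers at the floor, behind the block's near side and clear of the walls. Now the push along the stop's +y.

Emit:
carry_out --series '[[[0.7,0,0,0,0,0,3],[1.4,0,0,0,0,0,3],[1.9,0,0,0,0,0,3],[2.4,0,0,0,0,0,3],[2.9,0,0,0,0,0,3]]]'

```text
clock: 3.42
eef_pos: [432.2, -92.1, 7.2]
tool_rot: [3.141, 0.007, 1.055]
force: [-0.9, -8.5, 3.6]
width: 30.0
```

Emit:
carry_out --series '[[[0.5,0,0,0,0,0,3],[1,0,0,0,0,0,3],[1.5,0,0,0,0,0,3],[2,0,0,0,0,0,3],[2.5,0,0,0,0,0,3]]]'

```text
clock: 3.83
eef_pos: [445.0, -70.6, 7.3]
tool_rot: [3.14, 0.006, 1.054]
force: [-1.0, -6.9, 3.0]
width: 29.6
```

Run:
```python
from cell import *
import cv2,numpy as np
s=read_state(); print(s["eef_pos"],s["force"])
d=get_image("scene");np.savez("/tmp/scene3.npz",**d)
cv2.imwrite("pics/s3.png",cv2.resize(d["img"][150:330,200:400],None,fx=3.3,fy=3.3))
s=read_state(); d=get_image("wrist"); cv2.imwrite("pics/w3.png",d["img"])
np.savez("/tmp/w3.npz",pos=s["eef_pos"],rot=s["tool_rot"],**d)
```

```text
[444.99789289 -70.63905813   7.31627682] [-0.97176928 -6.89195119  2.97836973]
```

View pics/s3.png

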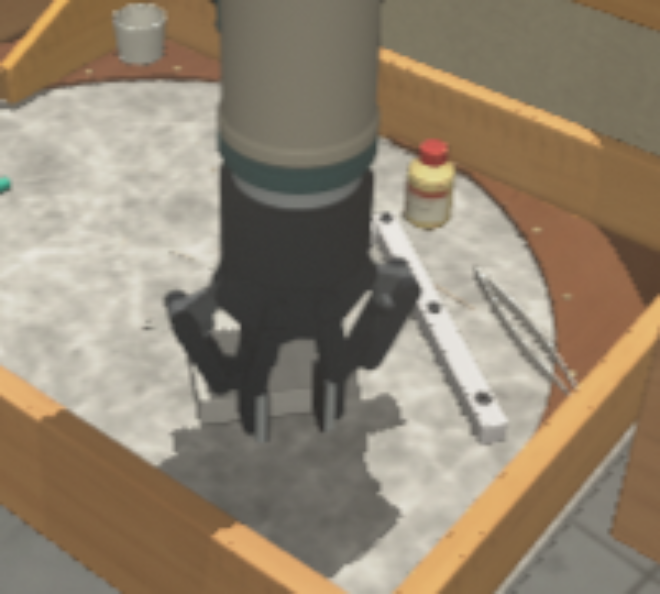

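View pics/w3.png

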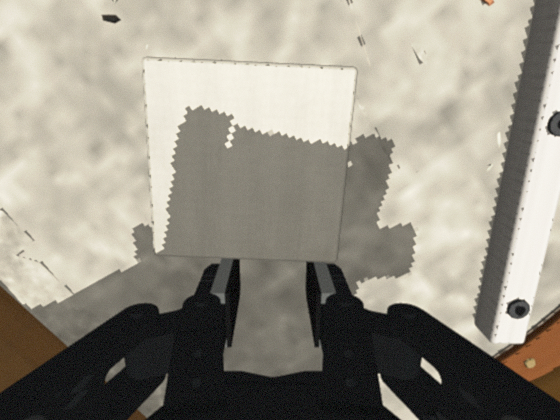

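The wrist view shows the block almost square to the fingers, with its back edge from (143,57) to (357,67). I keep pushing.

Emit:
carry_out --series '[[[0.5,0,0,0,0,0,3],[1,0,0,0,0,0,3],[1.5,0,0,0,0,0,3],[2,0,0,0,0,0,3],[2.5,0,0,0,0,0,3]]]'

```text
clock: 4.35
eef_pos: [454.6, -49.8, 7.0]
tool_rot: [-3.14, 0.01, 1.055]
force: [-5.0, -9.3, 8.3]
width: 29.9
```

Emit:
carry_out --series '[[[0.5,0,0,0,0,0,3],[1,0,0,0,0,0,3],[1.3,0,0,0,0,0,3],[1.3,0,0,0,0,0,3]]]'

```text
clock: 4.68
eef_pos: [461.7, -36.8, 7.0]
tool_rot: [-3.141, 0.007, 1.057]
force: [-3.9, -6.1, 4.9]
width: 29.7
```

Run:
```python
from cell import *
import cv2,numpy as np
s=read_state(); d=get_image("wrist"); cv2.imwrite("pics/w4.png",d["img"])
print(s["eef_pos"],s["force"])
np.savez("/tmp/w4.npz",pos=s["eef_pos"],rot=s["tool_rot"],**d)
```

```text
[461.74677605 -36.83973078   6.98874614] [-3.90472583 -6.11572738  4.91517332]
```

View pics/w4.png

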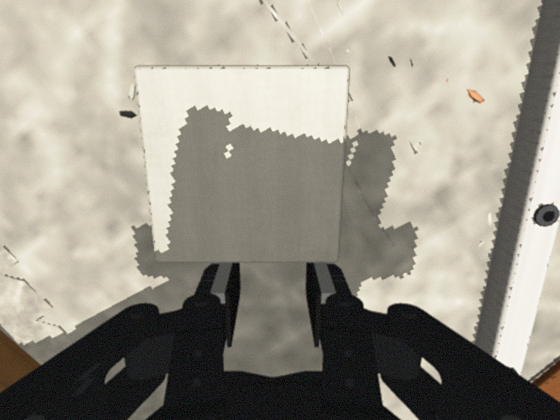

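The block's edges are now parallel to the fingers, with its back edge at v≈66 across u 135–350. I back off and lift, then look from above.

Emit:
carry_out --series '[[[-1.5,0,0,0,0,0,3],[-3,0,-1,0,0,0,3],[-4.5,0,-4,0,0,0,3],[-6,0,-8,0,0,0,3],[-7,0,-11,0,0,0,3]]]'

```text
clock: 5.15
eef_pos: [428.2, -96.0, 118.2]
tool_rot: [-3.14, 0.0, 1.058]
force: [0.9, -0.4, 0.8]
width: 30.2
```

```bash
cat >> h.py <<'E'
def shot(n):
    from cell import read_state,get_image
    s=read_state(); d=get_image("wrist"); cv2.imwrite(f"pics/{n}.png",d["img"])
    np.savez(f"/tmp/{n}.npz",pos=s["eef_pos"],rot=s["tool_rot"],**d)
    print("tcp",s["eef_pos"].round(1),s["tool_rot"].round(3),"q",s["qpos"].round(2),"f",s["force"].round(1))
    return wr(n)
def sf(p):
    p=np.atleast_2d(p); return np.c_[p@[.8725,-.4886],p@[.4886,.8725]]
E
python3 - <<'E'
from h import *
d=shot("w5"); r,p=block(d,(380,-100),(590,60)); print(r,sf(r[0]))
g=pixmask(d,13,19,(480,-200),(660,60));cv2.imwrite("pics/w5m.png",g)
q=ray(d,biggest(g),16.)[:,:2]; print(sf(q).min(0),sf(q).max(0))
E
```

```text
tcp [428.2 -96.  118.2] [-3.14   0.     1.058] q [ 0.61  0.61 -0.65  2.18  0.69  0.57 -1.08] f [ 0.9 -0.4  0.8]
((473.2637939453125, 2.012554168701172), (54.113468170166016, 74.56953430175781), 60.643775939941406) [[411.93932625 232.99264323]]
[522.92708869 124.89916615] [539.99017879 261.34069895]
```

View pics/w5.png

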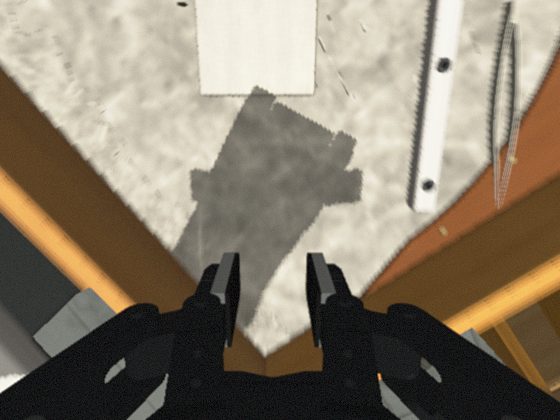

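The block now sits square at (-111.6,-64) in the stop frame. I go round to its -x side, turning by a quarter.

Emit:
carry_out --series '[[[2.4,-1.5,0,0,0,-0.12,3],[4.8,-2.9,0,0,0,-0.24,3],[7.2,-4.4,0,0,0,-0.36,3],[9.6,-5.8,0,0,0,-0.48,3],[11.8,-7.2,0,0,0,-0.6,3]]]'

```text
clock: 5.62
eef_pos: [424.8, 44.4, 117.0]
tool_rot: [3.14, -0.001, 1.664]
force: [0.1, -0.0, -0.2]
width: 29.7
```

Emit:
carry_out --series '[[[0,0,0,0,0,-0.12,3],[0,0,0,0,0,-0.24,3],[0,0,0,0,0,-0.36,3],[0,0,0,0,0,-0.48,3],[0,0,0,0,0,-0.6,3]]]'

```text
clock: 6.03
eef_pos: [424.6, 43.0, 116.8]
tool_rot: [3.141, -0.0, 2.265]
force: [0.0, 0.0, 0.5]
width: 30.0
```

Emit:
carry_out --series '[[[0,0,0,0,0,-0.12,3],[0,0,0,0,0,-0.24,3],[0,0,0,0,0,-0.37,3],[0,0,0,0,0,-0.37,3]]]'

```text
clock: 6.37
eef_pos: [424.5, 42.9, 116.5]
tool_rot: [3.14, -0.001, 2.631]
force: [0.5, -0.4, -0.6]
width: 30.0
```

Run:
```python
from h import *
from cell import *
d=shot("w6"); print(sf(d["pos"][:2]))
d=get_image("scene"); cv2.imwrite("pics/s6.png",cv2.resize(d["img"][150:330,200:400],None,fx=3.3,fy=3.3))
```

```text
tcp [424.5  42.9 116.5] [ 3.140e+00 -1.000e-03  2.631e+00] q [ 0.51  0.74 -1.03  2.21  0.98  0.77 -0.14] f [ 0.5 -0.4 -0.6]
[[349.385757   244.85311415]]
```

View pics/s6.png

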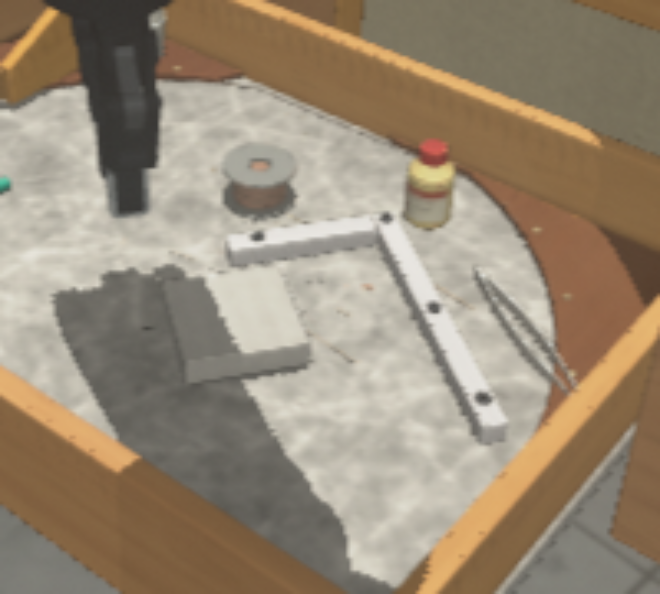

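The scene view shows the block squared up in the open quarter, with the fingers on its -x side. I lower and push along the stop's +x (tool -x).

Emit:
carry_out --series '[[[0,0,3,0,0,0,3],[0,0,6,0,0,0,3],[0,0,9,0,0,0,3],[0,0,10.5,0,0,0,3],[0,0,11.1,0,0,0,3]]]'

```text
clock: 6.88
eef_pos: [423.5, 42.5, 3.9]
tool_rot: [-3.139, -0.002, 2.626]
force: [0.0, -0.6, 0.6]
width: 29.7
```

Emit:
carry_out --series '[[[-0.6,0,0,0,0,0,3],[-1.2,0,0,0,0,0,3],[-1.7,0,0,0,0,0,3],[-2.2,0,0,0,0,0,3],[-2.7,0,0,0,0,0,3]]]'

```text
clock: 7.3
eef_pos: [447.5, 29.8, 6.1]
tool_rot: [3.141, -0.002, 2.628]
force: [-4.7, 2.1, -0.4]
width: 29.5
```

Emit:
carry_out --series '[[[-0.5,0,0,0,0,0,3],[-1,0,0,0,0,0,3],[-1.5,0,0,0,0,0,3],[-2,0,0,0,0,0,3],[-2.5,0,0,0,0,0,3]]]'

```text
clock: 7.72
eef_pos: [469.1, 17.6, 6.1]
tool_rot: [3.142, -0.002, 2.628]
force: [-5.5, 3.0, -0.0]
width: 29.9
```

Run:
```python
from h import *
from cell import *
s=read_state(); print(s["eef_pos"],s["qpos"].round(2),sf(s["eef_pos"][:2]))
d=get_image("scene"); cv2.imwrite("pics/s7.png",cv2.resize(d["img"][150:330,200:400],None,fx=3.3,fy=3.3))
```

```text
[469.12625352  17.55106778   6.09308885] [ 0.43  0.94 -0.82  2.15  1.25  0.67 -0.25] [[400.73720448 244.5283941 ]]
```

View pics/s7.png

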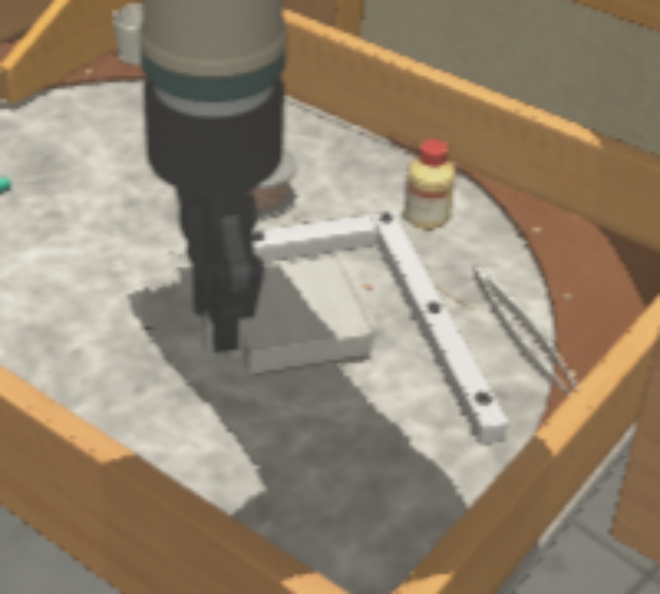

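The block slides square, with about 35 mm left to the back bar. Two pushes, the last one slow while I watch the force.

Emit:
carry_out --series '[[[-0.6,0,0,0,0,0,3],[-1.2,0,0,0,0,0,3],[-1.8,0,0,0,0,0,3],[-2.4,0,0,0,0,0,3],[-2.9,0,0,0,0,0,3]]]'

```text
clock: 8.18
eef_pos: [494.4, 3.3, 6.1]
tool_rot: [-3.141, -0.002, 2.628]
force: [-4.9, 3.2, 2.0]
width: 30.0
```

Emit:
carry_out --series '[[[-0.2,0,0,0,0,0,3],[-0.4,0,0,0,0,0,3],[-0.6,0,0,0,0,0,3],[-0.7,0,0,0,0,0,3]]]'

```text
clock: 8.52
eef_pos: [500.2, 0.0, 6.1]
tool_rot: [-3.141, -0.002, 2.628]
force: [-5.9, 2.6, 1.3]
width: 30.2
```

Emit:
carry_out --series '[[[-0.1,0,0,0,0,0,3],[-0.2,0,0,0,0,0,3],[-0.3,0,0,0,0,0,3],[-0.3,0,0,0,0,0,3]]]'

```text
clock: 8.85
eef_pos: [500.9, -0.4, 6.1]
tool_rot: [-3.141, -0.005, 2.628]
force: [-10.4, 4.2, 5.5]
width: 30.2
```

Emit:
carry_out --series '[[[-0.1,0,0,0,0,0,3],[-0.2,0,0,0,0,0,3],[-0.2,0,0,0,0,0,3]]]'

```text
clock: 9.1
eef_pos: [500.9, -0.5, 6.1]
tool_rot: [-3.141, -0.008, 2.629]
force: [-13.0, 6.4, 6.7]
width: 30.0
```

Emit:
carry_out --series '[[[1.5,0,0,0,0,0,3],[3,0,-1,0,0,0,3],[4.5,0,-4,0,0,0,3],[6,0,-8,0,0,0,3],[7,0,-11,0,0,0,3]]]'

```text
clock: 9.52
eef_pos: [444.5, 31.8, 117.9]
tool_rot: [-3.141, 0.001, 2.629]
force: [1.7, 0.6, 0.8]
width: 30.0
```

Run:
```python
from h import *
from cell import *
s=read_state(); print(s["eef_pos"],s["qpos"].round(2),sf(s["eef_pos"][:2]))
d=get_image("scene"); np.savez("/tmp/scene8.npz",**d);cv2.imwrite("pics/s8.png",cv2.resize(d["img"][150:330,200:400],None,fx=3.3,fy=3.3))
d=load("scene8"); r,p=block(d,(440,-100),(640,60)); print(r,sf(r[0]))
```

```text
[444.47405834  31.8278318  117.86110866] [ 0.52  0.74 -1.01  2.16  0.95  0.78 -0.07] [[372.25253728 244.93980815]]
((539.9214477539062, -26.170272827148438), (78.81527709960938, 76.1923828125), 60.569091796875) [[483.86825847 240.97205633]]
```

View pics/s8.png

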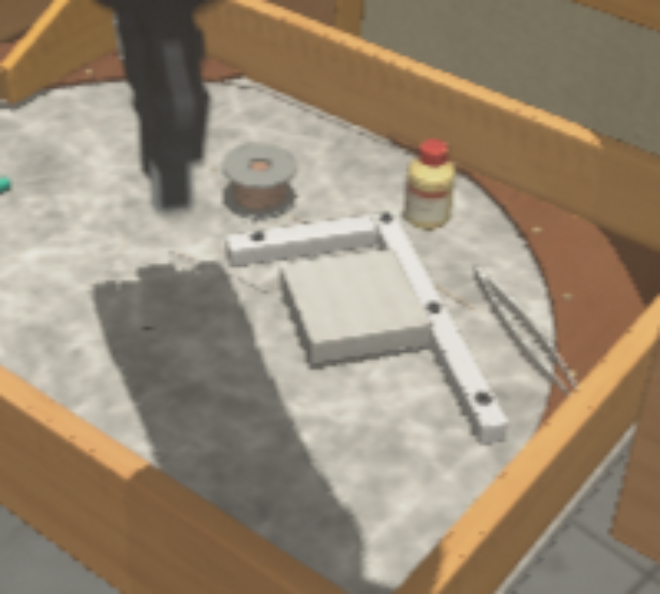

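The block is square against the back bar, about 27 mm short of the side bar. I go round to its -y side.

Emit:
carry_out --series '[[[-2.3,-1.5,0,0,0,0.12,3],[-4.6,-2.9,0,0,0,0.24,3],[-6.9,-4.4,0,0,0,0.36,3],[-9.2,-5.8,0,0,0,0.48,3],[-11.2,-7.2,0,0,0,0.6,3]]]'

```text
clock: 9.98
eef_pos: [508.8, -89.1, 116.6]
tool_rot: [3.14, 0.003, 2.02]
force: [0.1, 0.7, -0.0]
width: 29.9
```

Emit:
carry_out --series '[[[0,0,0,0,0,0.12,3],[0,0,0,0,0,0.24,3],[0,0,0,0,0,0.36,3],[0,0,0,0,0,0.48,3],[0,0,0,0,0,0.6,3]]]'

```text
clock: 10.4
eef_pos: [507.9, -87.4, 116.5]
tool_rot: [3.14, 0.001, 1.421]
force: [0.2, 0.2, -0.6]
width: 29.8
```

Emit:
carry_out --series '[[[0,0,0,0,0,0.12,3],[0,0,0,0,0,0.24,3],[0,0,0,0,0,0.37,3],[0,0,0,0,0,0.37,3]]]'

```text
clock: 10.73
eef_pos: [507.9, -87.2, 116.7]
tool_rot: [3.139, 0.001, 1.054]
force: [0.1, -0.3, 0.5]
width: 30.1
```

Run:
```python
from h import *
d=shot("w9"); print(sf(d["pos"][:2]))
r,p=block(d,(440,-100),(640,60)); print(r,sf(r[0]), sf(p).min(0),sf(p).max(0))
```

```text
tcp [507.9 -87.2 116.7] [3.139e+00 1.000e-03 1.054e+00] q [ 0.52  0.68 -0.62  1.99  0.63  0.67 -1.02] f [ 0.1 -0.3  0.5]
[[485.71069072 172.09233103]]
((543.3981323242188, -26.623817443847656), (74.34713745117188, 74.53643798828125), 60.552188873291016) [[487.12326766 242.27504673]] [449.81157912 205.1752982 ] [524.51141464 279.57309339]
```

View pics/w9.png

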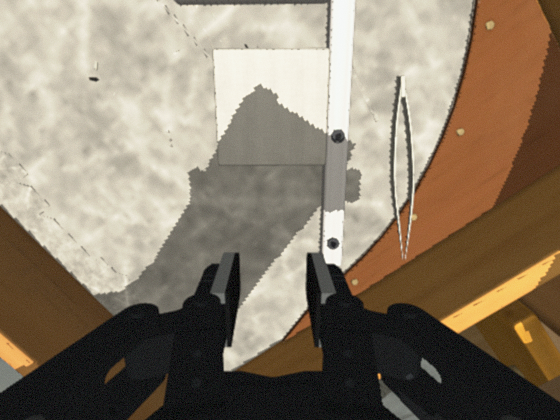

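The wrist view shows the block flush against the back bar, with its near edge at v≈164 and a gap to the side bar (v≈2). I lower with the fingers kept clear of the back bar, then push along +y.

Emit:
carry_out --series '[[[0,-0.3,3,0,0,0,3],[0,-0.3,6,0,0,0,3],[0,-0.3,9,0,0,0,3],[0,-0.3,10.5,0,0,0,3],[0,-0.3,11.1,0,0,0,3]]]'

```text
clock: 11.2
eef_pos: [503.2, -85.1, 2.7]
tool_rot: [-3.139, 0.002, 1.061]
force: [-0.9, 0.0, 1.2]
width: 29.5
```

Emit:
carry_out --series '[[[0.6,0,0,0,0,0,3],[1.2,0,0,0,0,0,3],[1.7,0,0,0,0,0,3],[2.2,0,0,0,0,0,3],[2.7,0,0,0,0,0,3]]]'

```text
clock: 11.62
eef_pos: [516.2, -65.3, 5.9]
tool_rot: [3.141, 0.008, 1.056]
force: [-5.0, -9.4, 7.8]
width: 30.1
```

Emit:
carry_out --series '[[[0.4,0,0,0,0,0,3],[0.8,0,0,0,0,0,3],[1.2,0,0,0,0,0,3],[1.5,0,0,0,0,0,3],[1.7,0,0,0,0,0,3]]]'

```text
clock: 12.03
eef_pos: [524.3, -50.8, 5.9]
tool_rot: [3.141, 0.008, 1.055]
force: [-3.5, -8.4, 7.2]
width: 30.2
```

Emit:
carry_out --series '[[[0.2,0,0,0,0,0,3],[0.4,0,0,0,0,0,3],[0.6,0,0,0,0,0,3],[0.7,0,0,0,0,0,3]]]'

```text
clock: 12.37
eef_pos: [527.4, -45.2, 5.9]
tool_rot: [3.141, 0.009, 1.055]
force: [-4.5, -8.8, 7.0]
width: 30.1
```

Emit:
carry_out --series '[[[0.1,0,0,0,0,0,3],[0.2,0,0,0,0,0,3],[0.3,0,0,0,0,0,3],[0.3,0,0,0,0,0,3]]]'

```text
clock: 12.7
eef_pos: [528.8, -42.7, 5.9]
tool_rot: [3.141, 0.009, 1.055]
force: [-4.7, -8.7, 7.3]
width: 29.8
```

Emit:
carry_out --series '[[[0.1,0,0,0,0,0,3],[0.2,0,0,0,0,0,3],[0.3,0,0,0,0,0,3],[0.3,0,0,0,0,0,3]]]'

```text
clock: 13.03
eef_pos: [529.2, -42.0, 5.9]
tool_rot: [-3.142, 0.013, 1.054]
force: [-7.6, -11.3, 10.3]
width: 30.0
```

Run:
```python
from h import *
d=shot("w10"); print(sf(d["pos"][:2]))
```

```text
tcp [529.2 -42.    5.9] [-3.142  0.013  1.054] q [ 0.3   0.86 -0.44  1.98  0.79  0.48 -1.25] f [ -7.6 -11.3  10.3]
[[482.23390238 221.93052435]]
```

View pics/w10.png

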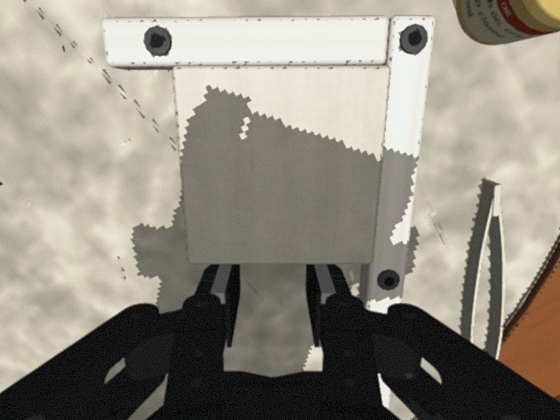

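The block's top edge meets the side bar at v≈66 and its right side meets the back bar at u≈385, so contact is made. A short press, then I back off, lift and look.

Emit:
carry_out --series '[[[0.1,0,0,0,0,0,3],[0.2,0,0,0,0,0,3],[0.2,0,0,0,0,0,3]]]'

```text
clock: 13.33
eef_pos: [529.2, -42.0, 5.9]
tool_rot: [-3.141, 0.017, 1.053]
force: [-9.0, -14.0, 12.9]
width: 29.7
```

Emit:
carry_out --series '[[[-1.5,0,0,0,0,0,3],[-3,0,-1,0,0,0,3],[-4.5,0,-4,0,0,0,3],[-6,0,-8,0,0,0,3],[-6,0,-12,0,0,0,3]]]'

```text
clock: 13.75
eef_pos: [501.3, -88.4, 125.7]
tool_rot: [-3.139, 0.003, 1.056]
force: [0.9, -0.3, -0.1]
width: 30.0
```

Emit:
carry_out --series '[[[0,0,-2,0,0,0,3],[0,0,-4,0,0,0,3],[0,0,-4,0,0,0,3]]]'

```text
clock: 14.0
eef_pos: [506.9, -85.4, 169.5]
tool_rot: [3.133, -0.004, 1.058]
force: [1.6, 0.5, 0.3]
width: 30.0
```

```bash
cat >> h.py <<'E'
def check(d):
    r,p=block(d,(450,-90),(660,60)); b=sf(p)
    P=cloud(d); m=pixmask(d,12.5,18.5,(480,-200),(680,90))
    v,u=np.nonzero(m); q=sf(ray(d,np.c_[u,v],16.)[:,:2])
    C=sf(r[0])[0]
    print("block",r,"sf",C, "ang off",r[2]-60.76)
    # bar tops beyond block: back bar rows clear of block, side bar
    bk=q[(q[:,0]>C[0]+30)&(q[:,1]<C[1]+20)]; sd=q[(q[:,1]>C[1]+30)&(q[:,0]<C[0]+20)]
    for nm,w,i in(("back",bk,0),("side",sd,1)):
        if len(w)>20:
            f=cv2.fitLine(w.astype(np.float32),cv2.DIST_HUBER,0,.01,.01).ravel()
            t=(C[1-i]-f[2+1-i])/f[1-i]; c=f[2+i]+t*f[i]
            print(nm,"angle",np.degrees(np.arctan2(f[1],f[0])).round(2),"spread",np.percentile(w[:,i],[2,98]).round(1),"block rel inner (centreline-8):",(C[i]-(c-8)).round(2))
E
python3 - <<'E'
from h import *
from cell import *
d=shot("w11"); check(d)
d=get_image("scene"); np.savez("/tmp/scene11.npz",**d); check(load("scene11"))
E
```

```text
tcp [506.9 -85.4 169.5] [ 3.133 -0.004  1.058] q [ 0.58  0.6  -0.7   1.95  0.55  0.77 -0.95] f [1.6 0.5 0.3]
block ((557.6184692382812, -1.0208549499511719), (74.1417236328125, 74.66111755371094), 60.498779296875) sf [487.02090414 271.56168813] ang off -0.261220703124998
back angle -87.73 spread [525.  661.6] block rel inner (centreline-8): -36.58
side angle 0.64 spread [309.3 322.9] block rel inner (centreline-8): -37.06
block ((553.3900756835938, -0.7706451416015625), (79.39195251464844, 75.526611328125), 60.55891799926758) sf [483.20937825 269.71400309] ang off -0.20108200073241989
back angle 88.98 spread [519.9 536.8] block rel inner (centreline-8): -38.28
side angle 7.63 spread [305.  324.7] block rel inner (centreline-8): -44.13
```

View pics/w11.png

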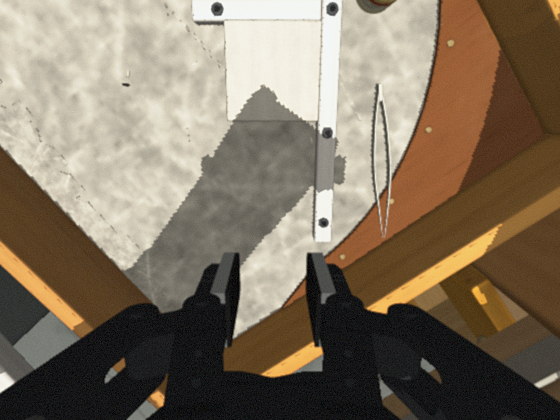

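The wrist check reads (-36.6,-37.1), square to 0.3°. The block's x is unchanged since it was pressed against the back bar. The scene's side-bar fit is off: it tilts 7.6° from picking up face and spool pixels. I look closely for gaps.

Run:
```python
from h import *
a=cv2.resize(load("scene11")["img"][200:290,255:355],None,fx=6,fy=6,interpolation=cv2.INTER_CUBIC)[:560]
cv2.imwrite("pics/z11.png",a)
b=cv2.resize(load("w11")["img"][0:140,190:350],None,fx=4,fy=4,interpolation=cv2.INTER_CUBIC); cv2.imwrite("pics/zw11.png",b)
```

```text
(no output)
```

View pics/z11.png

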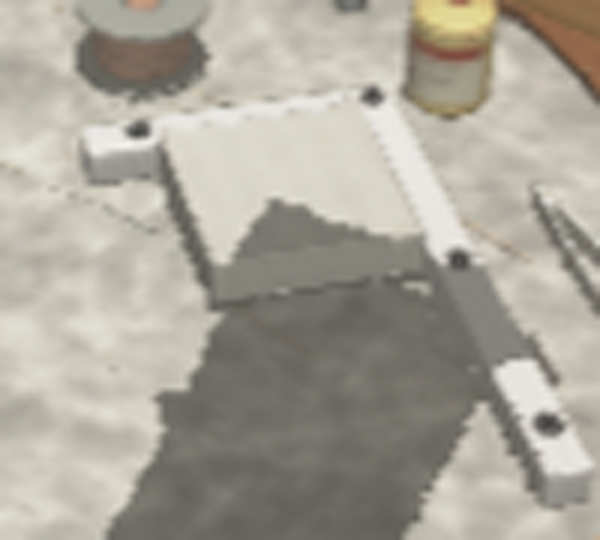

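View pics/zw11.png

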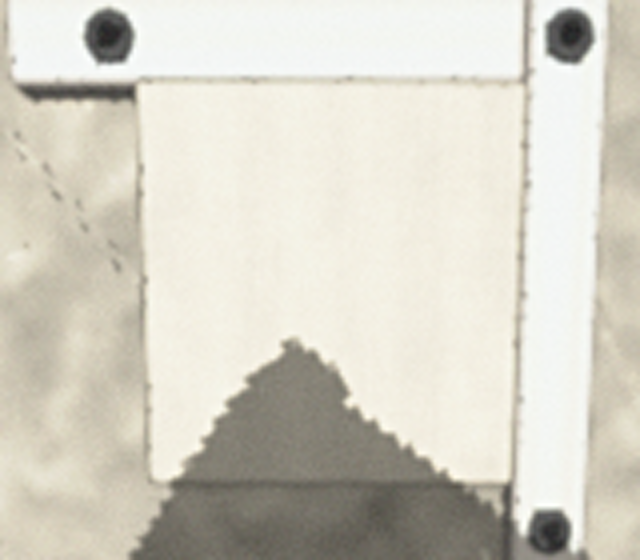

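Both close-ups show no visible gap along either bar, and the spool, bottle and tweezers standing where they were. The gripper is well clear at z≈170, so I hand in after letting the arm settle.

Emit:
carry_out --series '[[[0,0,0,0,0,0,3],[0,0,0,0,0,0,3],[0,0,0,0,0,0,3]]]'

```text
clock: 14.35
eef_pos: [503.2, -85.5, 163.8]
tool_rot: [-3.14, 0.001, 1.058]
force: [0.0, 0.0, 0.5]
width: 30.0
```

Run:
```python
from cell import *
print(read_state()["force"]); print(finish_job())
```

```text
[0.00188766 0.02582688 0.51758265]
the job is handed in; nothing more can be done
None
```

The block is in the corner of the stop, and I handed the job in at about 14.4 s. I pushed it with two fingers held 30 mm apart, in three stages: along the stop's y to square it, along x to the back bar, then along y to the side bar. I skipped the planned final nudge in x because the block hadn't left the back bar. The gripper then backed off and lifted clear to about 164 mm.

- **Position:** the last wrist view put the block's centre at about (-36.6, -37.1) mm in the stop frame, with home at -37.5 on both axes. Its sides were about 0.3° (0.005 rad) off square. Close-up pictures showed no visible gap along either bar.
- **Forces:** the largest reading was about 21 N, during the last press.
- **Disagreement:** the scene camera's fit gave y = -44 mm. I discounted it because the fitted side-bar line was tilted 7.6°, most likely from picking up the bar's side face and the spool. That camera's x (-38.3 mm) and angle (0.2° off) agreed with the wrist view.
- **Other objects:** the spool, bottle and tweezers looked unmoved by eye, but I did not measure them. I did not check the pliers in the last pictures; the arm never went near them.

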